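# Index the magnifier arm to the heat sink

### The arm

A 6-joint arm with a two-finger parallel gripper is mounted at the origin on a cart in front of the work surface, level with it; the furniture and walls round the work are solid. World frame = base frame: x ahead of the robot, y to its left, z up, the work surface at z = 0. Lengths are in m, angles in rad, forces in N, time in s.
With the tool pointing down it reaches from about 0.275 to 0.75 m from the base axis. Payload 10.2 kg.
Tool frame: the origin (TCP) lies midway between the tips of the shut fingers; the grasp point (between the pads) lies 19 mm behind it; z points along the fingers, y is the line along which they close (so a half turn about z gives the same grasp; the last joint's range is limited). The gripper opens to 85 mm and grips with 20 to 120 N. Pads are 22 mm wide; open, the fingers measure 114 mm over their backs; the gripper's body (76 mm by 85 mm) begins 54 mm behind the grasp point. The pads swing forward as they close: fully open they stand 13 mm farther back than shut.
Start: joints at [1.072, 0.313, 1.498, -0, 1.331, -0.223], TCP at [0.143, 0.505, 0.2] pointing down, gripper open.
Joint ranges: [-2.94, 2.94], [-0.97, 2.17], [0.19, 2.56], [-1.23, 4.37], [0.02, 3.11], [-2.88, 2.88]. Speed limits (rad/s): [2.39, 2.39, 3.01, 3.14, 3.14, 3.14].

### API

Orientations are given as a rotation vector (axis times angle).
In Python, from cell import get_obs, snapshot, calibration, ticket, look_for, tip_of gives the robot as it stands. The module is installed in compiled form; this text tells all that it offers.
- The arm moves only by the shell command python3 -m handwheel 'ROWS' [FORCE]. ROWS is a JSON object of lists of equal length, an entry for each row: "twist": the turn, a rotation vector about the world's x, y, z in degrees, a list of three; "xyz": the shift along the world's x, y, z in mm, a list of three; "hand": the finger opening in mm, from 0 to 85.4. A call has 1 to 10 rows; each row shifts and turns the commanded pose from where the row before left it; what a row does not reach is not made up. A row lasts 1/12 s, in which the tool goes at most 41.7 mm and 7.16 degrees, less where a joint would pass 70% of its speed; a pose out of reach is approached as far as the arm can. A call is refused whole if a number of a shift passes 41.7 or a number of a turn 7.16, either way. A call with a gripper value outside its range is refused whole. The fingers move at their own pace and stop on an object; FORCE is the grip in N (left out, the last holds). Time passes only in rows, so rows that do not move let the fingers close. It gives the time, the measured TCP pose, the force, the opening and the grip force at its end, in the units of the state.
- get_obs(): the state, without advancing time (a new reading comes with each control period).
- snapshot(name): name is "side" or "top"; returns the picture (400x640x3 uint8, red, green, blue); there is no depth.
- calibration(name): a dict with "intrinsics" (3x3 intrinsics, pixels), "rvec" (rotation vector, rad) and "tvec" (3), from world to camera coordinates, as OpenCV has them. Camera axes: x right, y down, z forward; pixel columns grow to the right and rows downward; lengths in m; the calibration is good to about 2 mm. A picture is of the moment at which its call begins. calibration takes no time and is no camera call.
- ticket.close_job(): hands the job in; it is judged then, once.
Trained networks look in the newest picture that a camera, given by its name, has taken for a name from the list of things; names that differ only in an ending like _2 or _b are one class to them, and where a whole thing is asked for, a point or a joint stands for the part that bears it (a point fixed in the world has none). Each returns a list of dicts, best first, with "confidence" (0 to 1); they miss things now and then, are a little off and sometimes report something else, mostly with a low value. They report only what shows in the picture. A call takes as long as a camera call. They do not tell look-alikes from the thing itself.
- look_for(name, camera): "bbox" ([centre column, centre row, width, height] in pixels, round what is visible of it).
- tip_of(name, camera): "location" ([column, row] in pixels: a listed point, or the origin of a listed thing).
The state is a dict: "t": time; "qpos": joint angles; "joint_vel": joint speeds; "effort": joint torques, N m; "ee_pos": TCP position; "ee_rot": TCP orientation; "contact_force": force on the tool from outside, world axes, zero at the start; "torque": the same for the moment, N m; "width": finger opening in m; "grip_force": force on a finger pad.
Only numpy, scipy, OpenCV 4.12 (cv2) and the standard library are available. Lean on these libraries where they do the work, as an engineer would, in place of code of your own. Each camera call takes 0.05 s, during which the arm holds its last target. There are 200 camera calls.

### The job

The magnifier's swing arm is pinned over the empty middle pad of its stand. Hook a fingertip under the pull ring, lift the spring index pin out of its hole, swing the arm one hole so that the lens stands over the finned heat sink, and let the pin drop fully into that hole. Work the ring only by hooking, without gripping or wrenching it, do not swing past that hole, and leave the heat sink, the terminal block and the other loose things where they are.

Things in the scene. Friction and masses are not known exactly. Their poses are not given: they have to be found in the camera images.
- swing_arm (a joint): arm angle about its vertical pivot, rad, positive counter-clockwise seen from above. Starts at 0 = middle hole. The index plate has five 11.5 mm holes at -0.64, -0.32, 0, 0.32 and 0.64 rad, 110 mm from the pivot; end stops at +-0.75. The arm stays where it is left (friction about 0.12 N m).
- index_pin (a joint): height of the sprung pin, m: 0 = fully home; its 10 mm round-nosed tip leaves the hole at 0.008; upper stop 0.020. The spring pushes it down: about 4 N to lift at 0, 7 N at 0.020. Let go within 3 mm of a hole's centre it drops in; otherwise it rides on the plate and drops in when the arm is swung slowly over the hole.
- pivot (a point): pivot axis, at the top of the pivot bolt, 46 mm above the worktop; x out along the arm, z up. The stand is a fixed 305 x 184 x 8 mm grey painted plate reaching 50 mm behind the pivot (robot's side) and 255 mm ahead. The arm is an aluminium bar 24 mm wide, 24 to 34 mm above the worktop, with a post 64 mm high, 11 mm thick, 160 mm from the pivot.
- hole (a point): mouth of the middle hole of the index plate (plate top 20 mm above the worktop), 110 mm from the pivot; fixed on the stand, x pointing from the pivot to the middle pad, z up.
- ring (a point): centre of the steel pull ring on the index pin; x out along the arm, y left, z up. 56 mm clear opening, 8.4 mm round bar, rigid on the pin. Its plane slopes up and away from the pivot at 35 degrees to level, so a finger tilted 35 degrees from vertical, pointing down and outward along the arm, passes straight through. Centre 139 mm from the pivot, 107 mm above the worktop, pin home.
- ring_top (a point): centre of the ring's bar at its highest, outermost point, 26 mm further out and 18 mm higher than the ring's centre; the fingertip hooks under this part and lifts. Free below the ring down to the post and lens frame (about 64 mm above the worktop).
- lens (a point): centre of the round magnifier lens (62 mm outside, 59 mm above the worktop, underside at 55 mm) at the end of the arm, 210 mm from the pivot; x points out along the arm.
- heat_sink_b: small finned aluminium heat sink, 40 x 42 x 20 mm, loose on the left or the right pad of the stand (one hole from the middle pad); origin at the centre of its underside, 10 mm above the worktop. The lens must come to stand over it.
- terminal_block: green terminal block, 22 x 63 x 20 mm, loose on the opposite pad; origin at the centre of its underside. Not to be disturbed.
- tally_counter: white round tally counter, 45 mm across, 28 mm high, loose bystander; origin under its centre.
- esd_brush: black brush, 24 x 132 x 26 mm, long along its y, loose bystander; origin under its centre.
- stamp: wooden hand stamp, 20 x 36 x 54 mm, loose bystander; origin under its centre.
- capacitor_2: black capacitor can, 22 mm across, 42 mm high, loose bystander; origin under its centre.
Not all that is in view belongs to the job. What is shaped like the heat_sink_b but blue is not meant.

How it is judged:
By the outcome, as a careful person would: the job done as asked, in the order asked, and still so for the second after the job is handed in, with the robot touching nothing.
It also fails if it takes over 48 s, if anything falls off the work surface, if the arm or the gripper's body presses on something with over 40 N, if the wrist force passes 120 N, or if a joint passes its speed limit or range.

## Working session

There is one attempt and no reset: what is moved stays moved. The work goes in short steps, Python scripts to look and compute and a shell command to move; the robot and the scene stay as the last step left them, time stands still between calls to the robot, and variables do not carry over. Pictures are saved under pics/ and viewed, at most 10 in all, crops included, and the job is handed in when it is done.

```bash
mkdir -p pics; cat > h.py <<'E'
import numpy as np, cv2
from cell import *
def cam(n):
    c=calibration(n); K=np.array(c["intrinsics"],float); R=cv2.Rodrigues(np.array(c["rvec"],float))[0]; t=np.array(c["tvec"],float).ravel()
    return K,R,t
def ray(n,px):
    K,R,t=cam(n); d=R.T@np.linalg.inv(K)@np.array([px[0],px[1],1.]); return -R.T@t,d/np.linalg.norm(d)
def onz(n,px,z):
    o,d=ray(n,px); return o+d*(z-o[2])/d[2]
def tri(a,b):
    (o1,d1),(o2,d2)=ray("side",a),ray("top",b)
    A=np.stack([d1,-d2],1); s=np.linalg.lstsq(A,o2-o1,rcond=None)[0]
    p,q=o1+s[0]*d1,o2+s[1]*d2
    return (p+q)/2,np.linalg.norm(p-q)
def proj(n,P):
    K,R,t=cam(n); p=K@(R@np.array(P)+t); return p[:2]/p[2]
E
python3 - <<'E'
from h import *
for n in("side","top"):
    im=snapshot(n); cv2.imwrite(f"pics/{n}0.png",im[:,:,::-1])
    print(n,ray(n,(320,200)))
    for k in("pivot","hole","ring","ring_top","lens","heat_sink_b","terminal_block"):
        for r in tip_of(k,n)[:3]: print(n,k,np.round(r["location"]),round(r["confidence"],2))
E
```

```text
side (array([-0.01868664,  1.0941002 ,  0.55007298]), array([ 0.45255141, -0.81353606, -0.36517983]))
side pivot [332. 212.] 0.86
side hole [303. 210.] 0.59
side ring [294. 185.] 0.69
side ring_top [291. 175.] 0.69
side ring_top [294. 182.] 0.64
side lens [278. 194.] 0.82
side heat_sink_b [353. 191.] 0.58
side heat_sink_b [266. 210.] 0.55
side heat_sink_b [373. 239.] 0.46
side terminal_block [294. 208.] 0.57
top (array([0.4003796 , 0.04508243, 1.1244254 ]), array([ 0.1703911 ,  0.03345252, -0.98480851]))
top pivot [336. 218.] 0.7
top hole [346. 182.] 0.73
top ring_top [346. 153.] 0.54
top lens [350. 145.] 0.81
top heat_sink_b [459. 200.] 0.73
top heat_sink_b [330. 276.] 0.56
top heat_sink_b [324. 150.] 0.5
top terminal_block [376. 155.] 0.59
```

View pics/side0.png

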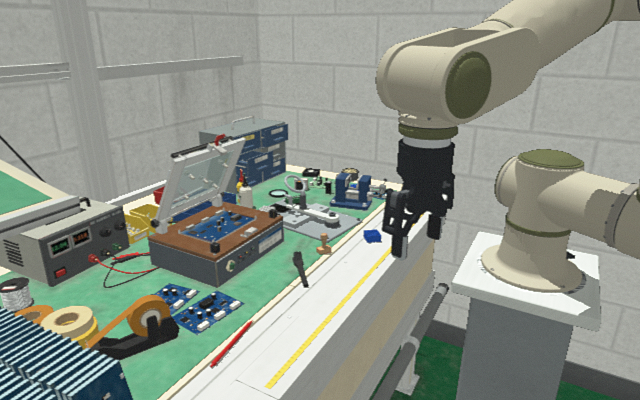

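View pics/top0.png

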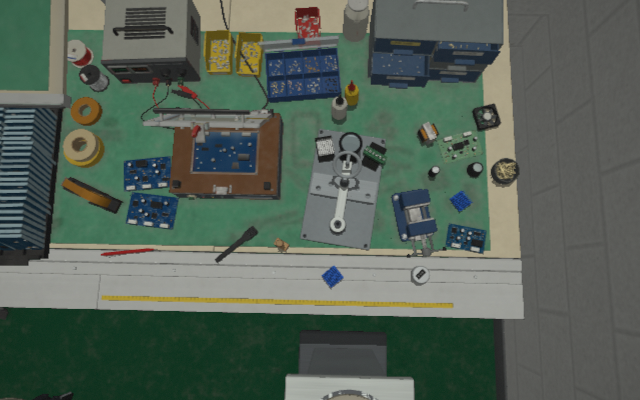

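```bash
python3 - <<'E'
from h import *
for k,a,b in(("pivot",(332,212),(336,218)),("hole",(303,210),(346,182)),("ring_top",(291,175),(346,153)),("lens",(278,194),(350,145)),("hs",(266,210),(324,150)),("hs2",(294,208),(376,155))):
    p,e=tri(a,b); print(k,np.round(p,4),round(e,4))
print(onz("top",(336,218),.046),onz("top",(346,182),.02),onz("top",(350,145),.059),onz("top",(324,150),.01),onz("top",(376,155),.01))
print(onz("side",(332,212),.046),onz("side",(278,194),.059),onz("side",(303,210),.02))
E
```

```text
pivot [0.5359 0.0375 0.0457] 0.0123
hole [0.6408 0.0155 0.0212] 0.0003
ring_top [0.6852 0.0178 0.1287] 0.0071
lens [0.7343 0.0086 0.0534] 0.0052
hs [0.7302 0.0776 0.0239] 0.0093
hs2 [ 0.7271 -0.0672 -0.0195] 0.0004
[0.54151414 0.03998455 0.046     ] [0.64094901 0.01537685 0.02      ] [0.7301819  0.00760332 0.059     ] [0.73002598 0.07565929 0.01      ] [ 0.71883458 -0.06425205  0.01      ]
[0.52926057 0.03703203 0.046     ] [0.72887707 0.02080627 0.059     ] [0.64245748 0.0131276  0.02      ]
```

The side view shows the stand at about (310,215) with the ring at (296,185). In the top view the stand is at (345,190), with pivot (338,225) and lens (350,143). Heat sink candidates in the top view: the grey one at (324,150) on the left pad, and the blue ones at (459,200) and (330,276). The grey finned one on the pad fits the description, and I'll check it in an enlarged crop.

```bash
python3 - <<'E'
from h import *
a=cv2.imread("pics/top0.png")[115:255,290:400]; b=cv2.imread("pics/side0.png")[160:240,250:390]
a=cv2.resize(a,None,fx=4,fy=4,interpolation=3); b=cv2.resize(b,(358,205),interpolation=3)
c=np.zeros((560,800,3),np.uint8); c[:,:440]=a; c[:205,440:798]=b; cv2.imwrite("pics/crop1.png",c)
E
```

```text
(no output)
```

View pics/crop1.png

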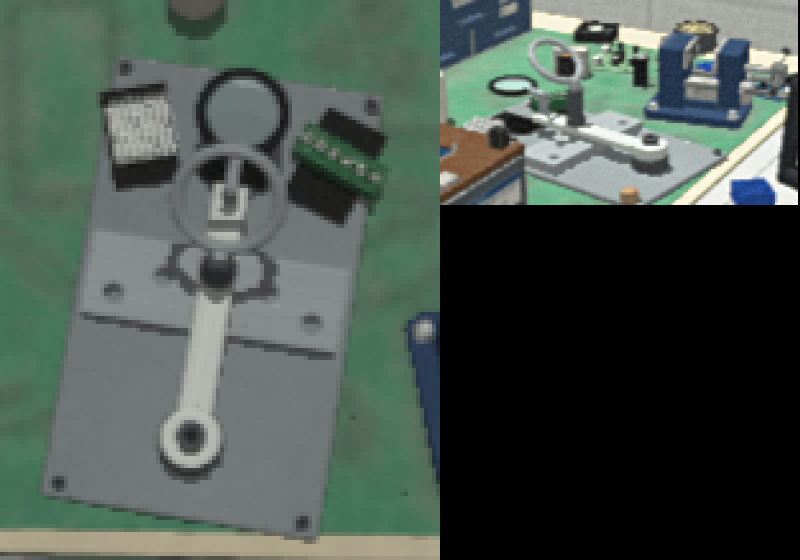

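The crop confirms the grey/white finned heat sink on the left pad at top (324,150), and the green terminal block on the right at (376,155). So the swing is +0.32 rad. Next I'll fit the stand pose.

```bash
cat >> h.py <<'E'
def fit(obs,x0=(.54,.035,-.15),free_th=False):
    from scipy.optimize import least_squares
    def f(v):
        r=[]
        for n,(x,y,z),px in obs:
            c,s=np.cos(v[2]),np.sin(v[2]); r+=list(proj(n,(v[0]+c*x-s*y,v[1]+s*x+c*y,z))-np.array(px))
        return r
    s=least_squares(f,x0,loss="soft_l1"); return s.x,np.round(s.fun,1)
E
python3 - <<'E'
from h import *
C=lambda x,y:(290+x/4-.4,115+y/4-.4)
S=lambda x,y:(250+(x-440)/2.557-.3,160+y/2.5625-.3)
o=[("top",(0,0,.046),C(190,436)),("top",(.21,0,.059),C(243,112)),
("top",(.088,.0657,.02),C(113,290)),("top",(.088,-.0657,.02),C(312,322)),
("top",(.139,0,.107),C(230,199)),
("side",(0,0,.046),S(652,140)),("side",(.21,0,.059),S(513,86)),("side",(.139,0,.107),S(555,62))]
v,r=fit(o); print(np.round(v,4)); print(r.reshape(-1,2))
v2,r2=fit(o[:5]); print(np.round(v2,4),r2)
c,s=np.cos(v[2]),np.sin(v[2])
for n,(x,z) in dict(ring=(.139,.107),top=(.165,.125)).items(): print(n,v[0]+c*x,v[1]+s*x,z)
g=get_obs(); print({k:np.round(g[k],3) for k in("t","ee_pos","ee_rot","contact_force","width")}); print(np.round(cv2.Rodrigues(np.array(g["ee_rot"]))[0],3))
for k,p,z in(("encl",(172,195),.08),("encl r",(282,195),.08),("lid",(145,122),.2),("lidr",(272,112),.2),("stamp",(281,245),.05),("brush",(255,232),.03)): print(k,onz("top",p,z))
E
```

```text
[ 0.5286  0.0366 -0.1409]
[[ 0.1 -0.5]
 [-0.1  0.1]
 [-0.1  0.3]
 [-0.3  0.2]
 [-0.6 -0. ]
 [-0.3 -2.3]
 [ 0.2 -1. ]
 [ 0.7 -1.4]]
[ 0.5286  0.0364 -0.1439] [ 0.2 -0.5  0.2  0.1  0.1  0.2 -0.2  0.3 -0.3 -0. ]
ring 0.6661827824476896 0.017079349363864977 0.107
top 0.6919252155851807 0.013428714328450234 0.125
{'t': np.float64(0.8), 'ee_pos': array([0.143, 0.505, 0.2  ]), 'ee_rot': array([-0.432, -3.112,  0.   ]), 'contact_force': array([0.147, 0.401, 0.353]), 'width': np.float64(0.086)}
[[-0.962  0.272 -0.   ]
 [ 0.272  0.962 -0.   ]
 [ 0.    -0.    -1.   ]]
encl [0.58617249 0.4487211  0.08      ]
encl r [0.59173925 0.1751154  0.08      ]
lid [0.73171708 0.47801177 0.2       ]
lidr [0.76092501 0.19070866 0.2       ]
stamp [0.47011079 0.17618114 0.05      ]
brush [0.50316013 0.24663716 0.03      ]
```

```bash
python3 -m handwheel '{"twist":[[0,0,0.77],[0,0,0.77],[0,0,0.77],[0,0,0.77],[0,0,0.77],[0,0,0.77],[0,0,0.77],[0,0,0.77],[0,0,0.77],[0,0,0.77]],"xyz":[[18,-26,5],[18,-26,5],[18,-26,5],[18,-26,5],[18,-26,5],[18,-26,5],[18,-26,5],[18,-26,5],[18,-26,5],[18,-26,5]],"hand":[0,0,0,0,0,0,0,0,0,0]}' 20
python3 -m handwheel '{"twist":[[-0.63,-4.46,0],[-0.63,-4.46,0],[-0.63,-4.46,0],[-0.63,-4.46,0],[-0.63,-4.46,0],[-0.63,-4.46,0],[-0.63,-4.46,0],[-0.63,-4.46,0],[-0.63,-4.46,0],[-0.63,-4.46,0]],"xyz":[[20,-20,2],[20,-20,2],[20,-20,2],[20,-20,2],[20,-20,2],[20,-20,2],[20,-20,2],[20,-20,2],[20,-20,2],[20,-20,2]],"hand":[0,0,0,0,0,0,0,0,0,0]}'
python3 -c "
from h import *
g=get_obs(); print(g['t'],np.round(g['ee_pos'],4),np.round(g['qpos'],2),g['contact_force'],g['width']); print(np.round(cv2.Rodrigues(np.array(g['ee_rot']))[0],3))"
```

```text
t: 1.63
ee_pos: [0.3236, 0.2438, 0.2504]
ee_rot: [0.221, 3.133, 0.0]
contact_force: [0.6, -0.0, 0.2]
width: -0.0003
grip_force: 0.0
t: 2.47
ee_pos: [0.5236, 0.0439, 0.2708]
ee_rot: [0.166, 2.345, -0.07]
contact_force: [0.1, 0.6, -0.4]
width: -0.0
grip_force: 0.0
2.4667 [0.5236 0.0439 0.2708] [-0.14 -0.13  2.02 -0.01  0.45 -1.56] [ 0.14386761  0.62401412 -0.383693  ] -2.746825182091775e-06
[[-0.696  0.141  0.704]
 [ 0.099  0.99  -0.101]
 [-0.711 -0.    -0.703]]
```

```bash
python3 -m handwheel '{"twist":[[0,0,0],[0,0,0],[0,0,0],[0,0,0],[0,0,0]],"xyz":[[20,-4.5,-25],[20,-4.5,-25],[20,-4.5,-25],[19,-4.5,-25],[0,0,0]],"hand":[0,0,0,0,0]}'
python3 - <<'E'
from h import *
for n,(x,y,w,h) in dict(side=(250,130,160,110),top=(290,115,110,140)).items():
    im=snapshot(n)[:,:,::-1]
    cv2.imwrite(f"pics/{n}1.png",im); c=cv2.resize(im[y:y+h,x:x+w],None,fx=4,fy=4,interpolation=3)
    cv2.imwrite(f"pics/{n}1c.png",c)
g=get_obs(); p=np.array(g['ee_pos']);print(g['t'],np.round(p,4),np.round(g['qpos'],2)); print(proj("side",p),proj("top",p))
E
```

```text
t: 2.88
ee_pos: [0.6021, 0.0263, 0.164]
ee_rot: [0.169, 2.359, -0.068]
contact_force: [-0.8, 0.8, -0.5]
width: 0.0001
grip_force: 0.0
2.9833 [0.6018 0.0271 0.169 ] [-0.15  0.19  1.99  0.05  0.18 -1.63]
[312.05676037 166.85528014] [342.56191975 184.81128964]
```

View pics/side1c.png

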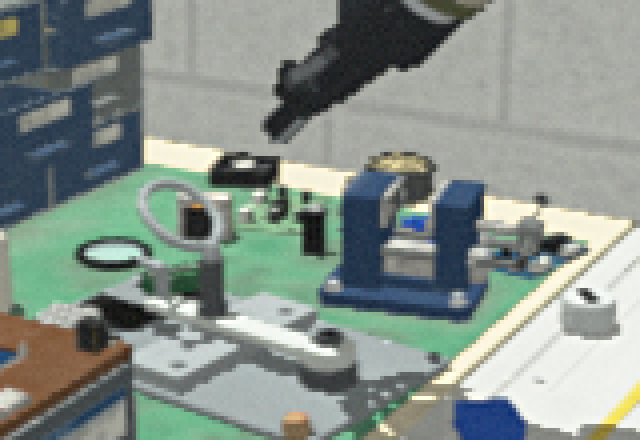

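View pics/top1c.png

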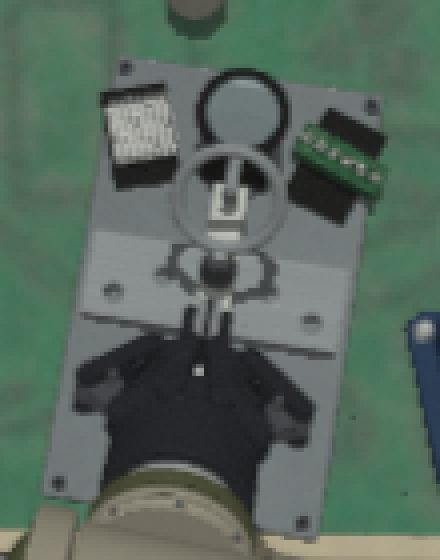

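Tip is above and inside the ring: side crop tip at (275,130), ring at (180,215); top crop tip at (212,290), ring at (230,198). q5 is getting small, so I'll go back to the 35° tilt and line up with the ring's axis.

```bash
python3 -m handwheel '{"twist":[[0.35,2.48,0],[0.35,2.48,0],[0.35,2.48,0],[0.35,2.48,0],[0,0,0],[0,0,0]],"xyz":[[5,-1,0],[5,-1,0],[5,-1,0],[4,-0.5,2],[0,0,0],[0,0,0]],"hand":[0,0,0,0,0,0]}'
python3 -c "
from h import *
g=get_obs(); p=np.array(g['ee_pos']);print(g['t'],np.round(p,4),np.round(g['qpos'],2)); R=cv2.Rodrigues(np.array(g['ee_rot']))[0]; print(np.round(R,3))
c=np.array([.6662,.0171,.107]); print(R.T@(c-p)*1000)"
```

```text
t: 3.48
ee_pos: [0.6211, 0.0239, 0.1737]
ee_rot: [0.178, 2.521, -0.056]
contact_force: [-0.9, -0.2, -0.9]
width: -0.0001
grip_force: 0.0
3.4833 [0.6211 0.0239 0.1737] [-0.15  0.25  1.8   0.02  0.48 -1.6 ]
[[-0.809  0.14   0.571]
 [ 0.115  0.99  -0.081]
 [-0.577  0.001 -0.817]]
[ 1.26416463 -0.38691855 80.81816342]
```

```bash
python3 -m handwheel '{"twist":[[0,0,0],[0,0,0],[0,0,0],[0,0,0],[0,0,0],[0,0,0],[0,0,0],[0,0,0],[0,0,0],[0,0,0]],"xyz":[[6.2,-0.9,-8.9],[6.2,-0.9,-8.9],[6.2,-0.9,-8.9],[6.2,-0.9,-8.9],[6.2,-0.9,-8.9],[6.2,-0.9,-8.9],[6.2,-0.9,-8.9],[6.2,-0.9,-8.9],[6.2,-0.9,-8.9],[0,0,0]],"hand":[0,0,0,0,0,0,0,0,0,0]}'
python3 - <<'E'
from h import *
cs=[]
for n,(x,y,w,h) in dict(side=(260,150,100,75),top=(300,120,100,75)).items():
    im=snapshot(n)[:,:,::-1]; cs.append(cv2.resize(im[y:y+h,x:x+w],(400,300),interpolation=3))
cv2.imwrite("pics/c2.png",np.hstack(cs))
g=get_obs(); p=np.array(g['ee_pos']);print(g['t'],np.round(p,4),np.round(g['qpos'],2),g['contact_force']); R=cv2.Rodrigues(np.array(g['ee_rot']))[0]
c=np.array([.6662,.0171,.107]); print(R.T@(c-p)*1000)
E
```

```text
t: 4.32
ee_pos: [0.6769, 0.0154, 0.0895]
ee_rot: [0.179, 2.527, -0.055]
contact_force: [0.2, -0.2, -1.0]
width: -0.0002
grip_force: 0.0
4.4167 [0.6768 0.0155 0.0915] [-0.15  0.48  1.72  0.02  0.33 -1.6 ] [-0.09690708 -0.2386836  -0.11146036]
[ -0.13005495   0.06069708 -18.86933239]
```

View pics/c2.png

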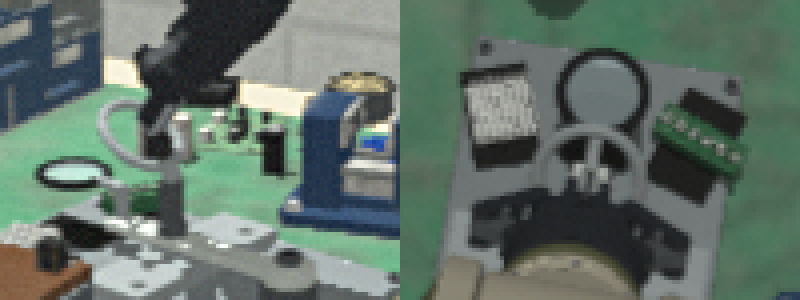

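Fingertips are through the ring: side crop tip near (155,150), inside the ring at (140,135). The readings show no contact. Now I'll move up the ring plane until it touches.

```bash
python3 -m handwheel '{"twist":[[0,0,0],[0,0,0],[0,0,0],[0,0,0],[0,0,0]],"xyz":[[2.4,-0.35,1.7],[2.4,-0.35,1.7],[2.4,-0.35,1.7],[0,0,0],[0,0,0]],"hand":[0,0,0,0,0]}'
python3 -m handwheel '{"twist":[[0,0,0],[0,0,0],[0,0,0]],"xyz":[[2.4,-0.35,1.7],[0,0,0],[0,0,0]],"hand":[0,0,0]}'
```

```text
t: 4.83
ee_pos: [0.6842, 0.0145, 0.0975]
ee_rot: [0.179, 2.524, -0.056]
contact_force: [-0.8, -1.5, -0.1]
width: -0.0001
grip_force: 0.0
t: 5.08
ee_pos: [0.6865, 0.0141, 0.0988]
ee_rot: [0.179, 2.525, -0.056]
contact_force: [0.1, 0.8, -0.0]
width: -0.0001
grip_force: 0.0
```

```bash
python3 -m handwheel '{"twist":[[0,0,0],[0,0,0],[0,0,0]],"xyz":[[2.4,-0.35,1.7],[0,0,0],[0,0,0]],"hand":[0,0,0]}'
python3 -m handwheel '{"twist":[[0,0,0],[0,0,0],[0,0,0]],"xyz":[[1.6,-0.2,1.1],[0,0,0],[0,0,0]],"hand":[0,0,0]}'
```

```text
t: 5.33
ee_pos: [0.6889, 0.0138, 0.1005]
ee_rot: [0.179, 2.525, -0.056]
contact_force: [-0.4, 0.4, -0.0]
width: -0.0001
grip_force: 0.0
t: 5.58
ee_pos: [0.6905, 0.0136, 0.1016]
ee_rot: [0.179, 2.525, -0.056]
contact_force: [0.2, 0.2, -0.4]
width: 0.0003
grip_force: 0.0
```

```bash
python3 -m handwheel '{"twist":[[0,0,0],[0,0,0],[0,0,0]],"xyz":[[1.6,-0.2,1.1],[0,0,0],[0,0,0]],"hand":[0,0,0]}'
python3 -m handwheel '{"twist":[[0,0,0],[0,0,0],[0,0,0]],"xyz":[[1.6,-0.2,1.1],[0,0,0],[0,0,0]],"hand":[0,0,0]}'
```

```text
t: 5.83
ee_pos: [0.6921, 0.0134, 0.1027]
ee_rot: [0.179, 2.525, -0.056]
contact_force: [-0.3, 0.2, -0.5]
width: -0.0001
grip_force: 0.0
t: 6.08
ee_pos: [0.6937, 0.0132, 0.1038]
ee_rot: [0.179, 2.525, -0.056]
contact_force: [-0.2, -0.2, 0.2]
width: -0.0001
grip_force: 0.0
```

```bash
python3 -m handwheel '{"twist":[[0,0,0],[0,0,0],[0,0,0]],"xyz":[[1.6,-0.2,1.1],[0,0,0],[0,0,0]],"hand":[0,0,0]}'
python3 - <<'E'
from h import *
cs=[]
for n,(x,y,w,h) in dict(side=(270,150,67,70),top=(310,130,67,70)).items():
    im=snapshot(n)[:,:,::-1]; cs.append(cv2.resize(im[y:y+h,x:x+w],(400,418),interpolation=3))
cv2.imwrite("pics/c3.png",np.hstack(cs))
g=get_obs(); print(g['contact_force'])
for n in("side","top"): print(n,proj(n,g['ee_pos']),[(np.round(r["location"]),round(r["confidence"],2)) for r in tip_of("ring",n)[:2]],proj(n,(.6662,.0171,.107)))
E
```

```text
t: 6.33
ee_pos: [0.6953, 0.013, 0.1049]
ee_rot: [0.179, 2.525, -0.056]
contact_force: [-0.1, -0.3, 0.9]
width: -0.0
grip_force: 0.0
[ 0.63967     0.85817508 -0.4568702 ]
side [288.10620899 181.2091561 ] [(array([295., 182.]), 0.46)] [295.37871325 182.45525257]
top [348.338072   153.13116972] [(array([346., 164.]), 0.62)] [346.52821459 164.3102956 ]
```

View pics/c3.png

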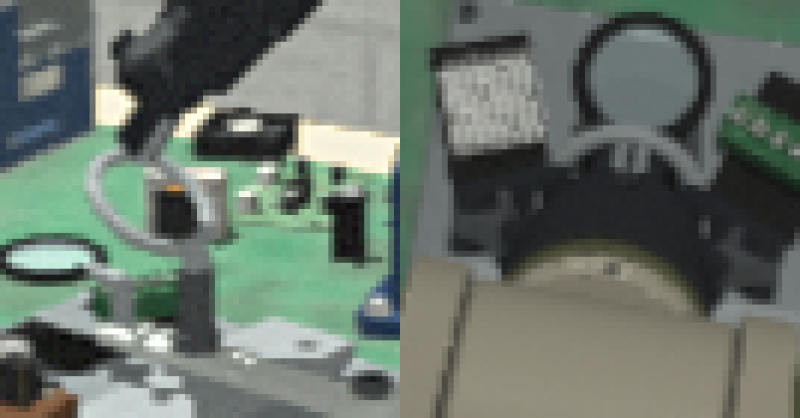

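```bash
python3 - <<'E'
from h import *
print(tri((317,163),(343,187.5)),"tcp was .6018 .0271 .169")
print(tri((296.8,177.6),(348.2,153.5)))
g=get_obs(); p=np.array(g['ee_pos']); R=cv2.Rodrigues(np.array(g['ee_rot']))[0]
S=lambda q:np.round((q-np.array([270,150]))*5.97); T=lambda q:np.round((q-np.array([310,130]))*5.97+[400,0])
for k in(0,20,40,60): q=p-R[:,2]*k/1000; print(k,S(proj("side",q)),T(proj("top",q)))
for n,q in dict(rt=(.6919,.0134,.125),rb=(.640,.0208,.089),rl=(.6662+.0045,.0171+.032,.107),rr=(.6617,-.0149,.107)).items(): print(n,S(proj("side",q)),T(proj("top",q)))
print(proj("side",(.143,.505,.2)))
E
```

```text
(array([0.59003107, 0.02494017, 0.18246384]), np.float64(0.0061041933987159526)) tcp was .6018 .0271 .169
(array([0.67908888, 0.00880885, 0.12076318]), np.float64(0.02268703339835035))
0 [108. 186.] [629. 138.]
20 [125. 161.] [626. 154.]
40 [141. 134.] [623. 170.]
60 [158. 107.] [620. 187.]
rt [112. 150.] [630. 132.]
rb [192. 238.] [607. 277.]
rl [110. 211.] [540. 193.]
rr [192. 178.] [696. 217.]
[414.81953   272.1673007]
```

```bash
python3 - <<'E'
from h import *
for n,(x,y,w,h) in dict(side=(278,160,34,30),top=(330,138,36,26)).items():
    a=cv2.imread(f"pics/{n}0.png").astype(int); b=snapshot(n)[:,:,::-1].astype(int)
    m=np.abs(a-b).max(2)>25; g=b.max(2)
    print(n,x,y)
    for r in range(y,y+h): print(r,"".join(("#" if g[r,c]<90 else "o") if m[r,c] else "." for c in range(x,x+w)))
a=cv2.imread("pics/side0.png").astype(int); b=cv2.imread("pics/side1.png").astype(int); m=np.abs(a-b).max(2)>25
ys,xs=np.where(m[150:185,300:340]); print("side1 lowest-left",[(c+300,r+150) for r,c in zip(ys,xs) if r>=ys.max()-3])
E
```

```text
side 278 160
160 ...........o######################
161 ...........o######################
162 ...........o#####################.
163 ...........o####################..
164 ...........oo##################...
165 ............oo################o...
166 .............oo############.......
167 ..............o##########o........
168 .............oo########oo.........
169 .............o########o...........
170 ............oo#####oooo...........
171 ............o#####oooo............
172 ...........o######oooo............
173 ...........o#####oooo.............
174 ............o###oooo..............
175 ............o###oooo..............
176 ..............o..oo...............
177 ..................................
178 ..................................
179 ..................................
180 ..................................
181 ..................................
182 ..................................
183 ..................................
184 ..................................
185 ..................................
186 ..................................
187 .........................oo...
[... 1439 characters left out ...]
.int64(323), np.int64(162)), (np.int64(324), np.int64(162)), (np.int64(316), np.int64(163)), (np.int64(317), np.int64(163)), (np.int64(318), np.int64(163)), (np.int64(319), np.int64(163)), (np.int64(320), np.int64(163)), (np.int64(321), np.int64(163)), (np.int64(322), np.int64(163)), (np.int64(323), np.int64(163)), (np.int64(317), np.int64(164)), (np.int64(318), np.int64(164)), (np.int64(319), np.int64(164)), (np.int64(320), np.int64(164)), (np.int64(321), np.int64(164)), (np.int64(322), np.int64(164)), (np.int64(317), np.int64(165)), (np.int64(318), np.int64(165)), (np.int64(319), np.int64(165)), (np.int64(320), np.int64(165)), (np.int64(321), np.int64(165)), (np.int64(322), np.int64(165))]
```

The robot silhouette shows the real tip about 20 mm short of the reported TCP: it ends at side (293,176), level with the bar. I'll back off, insert 21 mm deeper and come out again.

```bash
python3 -m handwheel '{"twist":[[0,0,0],[0,0,0],[0,0,0],[0,0,0],[0,0,0],[0,0,0],[0,0,0],[0,0,0],[0,0,0]],"xyz":[[-4,0.5,-2.8],[-4,0.6,-2.8],[-4,0.6,-2.8],[3,-0.4,-4.3],[3,-0.4,-4.3],[3,-0.4,-4.3],[3,-0.4,-4.3],[0,0,0],[0,0,0]],"hand":[0,0,0,0,0,0,0,0,0]}'
python3 -m handwheel '{"twist":[[0,0,0],[0,0,0],[0,0,0],[0,0,0]],"xyz":[[2.4,-0.35,1.7],[2.4,-0.35,1.7],[0,0,0],[0,0,0]],"hand":[0,0,0,0]}'
python3 -m handwheel '{"twist":[[0,0,0],[0,0,0],[0,0,0]],"xyz":[[2.4,-0.35,1.7],[0,0,0],[0,0,0]],"hand":[0,0,0]}'
```

```text
t: 7.38
ee_pos: [0.6953, 0.0131, 0.0787]
ee_rot: [0.179, 2.525, -0.056]
contact_force: [-0.3, -0.8, 0.3]
width: 0.0002
grip_force: 0.0
t: 7.72
ee_pos: [0.7002, 0.0124, 0.0831]
ee_rot: [0.179, 2.524, -0.056]
contact_force: [0.5, 0.5, -0.3]
width: -0.0003
grip_force: 0.0
t: 7.97
ee_pos: [0.7016, 0.0122, 0.0835]
ee_rot: [0.179, 2.527, -0.055]
contact_force: [-5.8, 0.8, -1.5]
width: -0.0004
grip_force: 2.2
```

```bash
python3 -m handwheel '{"twist":[[0,0,0],[0,0,0],[0,0,0],[0,0,0],[0,0,0]],"xyz":[[0,0,2],[0,0,2],[0,0,2],[0,0,0],[0,0,0]],"hand":[0,0,0,0,0]}'
python3 - <<'E'
from h import *
for n,(x,y,w,h) in dict(side=(278,164,34,30)).items():
    a=cv2.imread(f"pics/{n}0.png").astype(int); b=snapshot(n)[:,:,::-1].astype(int)
    m=np.abs(a-b).max(2)>25; g=b.max(2)
    for r in range(y,y+h): print(r,"".join(("#" if g[r,c]<90 else "o") if m[r,c] else "." for c in range(x,x+w)))
E
```

```text
t: 8.38
ee_pos: [0.7016, 0.0122, 0.0896]
ee_rot: [0.179, 2.527, -0.055]
contact_force: [-5.0, 0.4, -4.2]
width: -0.0003
grip_force: 3.6
164 .........o########################
165 .........o#######################.
166 .........o######################..
167 .........oo####################o..
168 ..........o###################....
169 ..........oo################......
170 ...........oo##############.......
171 ............o#############........
172 ............o##########o#.........
173 .........ooo#########oo...........
174 ........oooo#####o##o.............
175 .......oooo######ooooo............
176 ......oo.o######o.ooooo...........
177 ........oo######....oo............
178 ..........o####ooo.oo.ooo.........
179 ........o..o##oooo.ooo.ooo........
180 ...........oo#ooo......o.oo.......
181 ......oo....oooo......ooooo.......
182 .......o.oo............##oo.......
183 ......ooo.o............##ooo......
184 .......ooo.o............#ooo......
185 .......oooo.oo...........ooo......
186 .........oooooo..........ooo......
187 .........oooooooo.......oooo......
188 ..........oo.oooo.oo###oooo.......
189 ...........ooo.oo..oooo.ooo.......
190 .............ooo.ooooooooo........
191 ..............ooooooo..oooo.......
192 .................oooooo...........
193 ......................o...........
```

The ring is rising with the finger. Lifting further.

```bash
python3 -m handwheel '{"twist":[[0,0,0],[0,0,0],[0,0,0],[0,0,0],[0,0,0],[0,0,0]],"xyz":[[0,0,2],[0,0,2],[0,0,2],[0,0,1.5],[0,0,0],[0,0,0]],"hand":[0,0,0,0,0,0]}'
python3 - <<'E'
from h import *
im=snapshot("side")[:,:,::-1]; cv2.imwrite("pics/side4.png",im); t=snapshot("top")[:,:,::-1]; cv2.imwrite("pics/top4.png",t)
cv2.imwrite("pics/c4.png",np.hstack([cv2.resize(q,(400,418),interpolation=3) for q in (cv2.imread("pics/side0.png")[150:220,270:337],im[150:220,270:337])]))
g=get_obs(); print(g['ee_pos'],g['contact_force'],np.round(g['qpos'],2))
E
```

```text
t: 8.93
ee_pos: [0.7016, 0.0122, 0.0972]
ee_rot: [0.179, 2.527, -0.055]
contact_force: [-5.3, 0.4, -6.2]
width: -0.0002
grip_force: 4.0
[0.70162306 0.01222466 0.0971145 ] [-6.06559237  0.21337821 -6.07566116] [-0.15  0.52  1.63  0.02  0.38 -1.6 ]
```

View pics/c4.png

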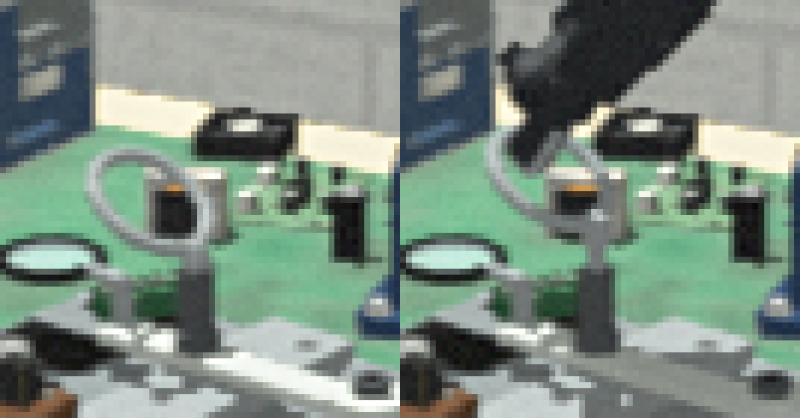

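Pin is lifted about 13.5 mm: the ring is about 22 crop px higher and Fz matches the spring. Now the swing along the arc about the pivot, yawing with the arm.

```bash
python3 -m handwheel '{"twist":[[0,0,1.146],[0,0,1.146],[0,0,1.146],[0,0,1.146],[0,0,1.146],[0,0,0],[0,0,0]],"xyz":[[0.45,3.46,0],[0.38,3.47,0],[0.31,3.48,0],[0.24,3.49,0],[0.18,3.49,0],[0,0,0],[0,0,0]],"hand":[0,0,0,0,0,0,0]}'
python3 - <<'E'
from h import *
g=get_obs(); p=np.array(g['ee_pos'])-[.5286,.0366,0]; print(np.hypot(*p[:2]),np.arctan2(p[1],p[0])+.1409,g['torque'],np.round(g['qpos'],2))
for n in("top","side"):
    snapshot(n)
    for k in("lens","ring_top"):print(n,k,[(r["location"],round(r["confidence"],2)) for r in tip_of(k,n)[:2]])
E
```

```text
t: 9.62
ee_pos: [0.7032, 0.0297, 0.0971]
ee_rot: [0.052, 2.532, -0.015]
contact_force: [-4.2, 1.0, -6.4]
width: 0.0002
grip_force: 3.8
0.17477082811882222 0.10152137534773881 [0.17946917 1.68088775 0.09869854] [-0.15  0.52  1.63  0.17  0.39 -1.81]
top lens [([342.8, 141.3], 0.97)]
top ring_top [([342.8, 149.5], 0.67), ([376.4, 155.1], 0.56)]
side lens []
side ring_top [([285.2, 171.3], 0.64)]
```

```bash
cat >> h.py <<'E'
def ang(px):
    p=onz("top",px,.059)-np.array([.5286,.0366,0]); return np.arctan2(p[1],p[0])+.1424, np.hypot(p[0],p[1])
def glass(im):
    # bright-ish disc inside the dark rim: Hough on 6x enlarged crop
    c=cv2.resize(cv2.cvtColor(im[118:170,305:375],cv2.COLOR_RGB2GRAY),None,fx=6,fy=6,interpolation=3)
    k=cv2.HoughCircles(c,cv2.HOUGH_GRADIENT,1.5,200,param1=120,param2=20,minRadius=50,maxRadius=80)
    return None if k is None else [(305+q[0]/6-.4,118+q[1]/6-.4,q[2]/6) for q in k[0][:2]]
E
python3 - <<'E'
from h import *
print(ang((342.8,141.3)))
for f in("top0","top4"):
    k=glass(cv2.imread(f"pics/{f}.png")[:,:,::-1].copy()); print(f,k,[ang(q[:2]) for q in k])
k=glass(snapshot("top")); print(k,[ang(q[:2]) for q in k])
E
```

```text
(np.float64(0.09376184891842289), np.float64(0.21139120854922486))
top0 [(np.float32(349.975), np.float32(143.225), np.float32(11.533333)), (np.float32(316.475), np.float32(149.225), np.float32(12.908333))] [(np.float64(0.0033961717762693577), np.float64(0.20834359632897545)), (np.float64(0.4365672844016142), np.float64(0.19708908282639276))]
top4 [(np.float32(349.975), np.float32(143.225), np.float32(11.533333)), (np.float32(317.225), np.float32(150.725), np.float32(9.333333))] [(np.float64(0.0033961717762693577), np.float64(0.20834359632897545)), (np.float64(0.4324043048632684), np.float64(0.19270804218900559))]
[(np.float32(341.475), np.float32(140.475), np.float32(10.158334)), (np.float32(373.225), np.float32(153.225), np.float32(10.858334))] [(np.float64(0.11043869743270592), np.float64(0.2133999313966739)), (np.float64(-0.31461843280042945), np.float64(0.20148462804889763))]
```

Arm reads about 0.10 and follows the finger. Continuing to 0.29.

```bash
python3 -m handwheel '{"twist":[[0,0,1.146],[0,0,1.146],[0,0,1.146],[0,0,1.146],[0,0,1.146],[0,0,1.146],[0,0,1.146],[0,0,1.146],[0,0,1.146],[0,0,0]],"xyz":[[0.1,3.49,0],[0.04,3.49,0],[-0.04,3.49,0],[-0.1,3.49,0],[-0.18,3.49,0],[-0.24,3.49,0],[-0.31,3.48,0],[-0.38,3.47,0],[-0.45,3.46,0],[0,0,0]],"hand":[0,0,0,0,0,0,0,0,0,0]}'
python3 - <<'E'
from h import *
g=get_obs(); p=np.array(g['ee_pos'])-[.5286,.0366,0]; print(np.hypot(*p[:2]),np.arctan2(p[1],p[0])+.1409,g['contact_force'],g['torque'],np.round(g['qpos'],2))
k=glass(snapshot("top")); print(k,[ang(q[:2]) for q in k],[(r["location"],ang(r["location"])) for r in tip_of("lens","top")])
E
```

```text
t: 10.8
ee_pos: [0.7018, 0.061, 0.0972]
ee_rot: [-0.177, 2.527, 0.057]
contact_force: [-4.7, 0.2, -6.4]
width: 0.0
grip_force: 3.8
0.17494481916122523 0.2806046039476203 [-4.72562384  0.18036834 -6.38738265] [-0.12095147  1.62580184  0.05200174] [-0.15  0.52  1.63  0.4   0.43 -2.17]
[(np.float32(328.225), np.float32(143.225), np.float32(9.883333)), (np.float32(370.225), np.float32(155.225), np.float32(12.908333))] [(np.float64(0.2743594734829482), np.float64(0.20705388018587256)), (np.float64(-0.29148009593949387), np.float64(0.19325330333139015))] [([327.9, 143.2], (np.float64(0.27834729473844994), np.float64(0.20721653972049675)))]
```

```bash
python3 -m handwheel '{"twist":[[0,0,0.745],[0,0,0.745],[0,0,0.745],[0,0,0],[0,0,0]],"xyz":[[-0.35,2.24,0],[-0.36,2.24,0],[-0.38,2.24,0],[0,0,0],[0,0,0]],"hand":[0,0,0,0,0]}'
python3 - <<'E'
from h import *
g=get_obs(); p=np.array(g['ee_pos'])-[.5286,.0366,0]; print(np.hypot(*p[:2]),np.arctan2(p[1],p[0])+.1409,g['contact_force'],np.round(g['qpos'],2))
k=glass(snapshot("top")); print([ang(q[:2]) for q in k],[(r["location"],ang(r["location"])) for r in tip_of("lens","top")])
E
```

```text
t: 11.32
ee_pos: [0.7009, 0.0674, 0.0974]
ee_rot: [-0.224, 2.523, 0.072]
contact_force: [-5.6, -1.4, -6.4]
width: 0.0001
grip_force: 3.9
0.1750152042334577 0.3180604597538802 [-5.64181356 -1.42716483 -6.43776554] [-0.15  0.52  1.63  0.44  0.44 -2.24]
[(np.float64(0.32259955737735335), np.float64(0.20979263555738423)), (np.float64(-0.2974268824031989), np.float64(0.19381831815705375))] [([326.7, 144.1], (np.float64(0.2946679558722247), np.float64(0.205207514082066)))]
```

```bash
python3 -m handwheel '{"twist":[[0,0,0],[0,0,0],[0,0,0],[0,0,0],[0,0,0],[0,0,0],[0,0,0]],"xyz":[[0,0,-1.7],[0,0,-1.7],[0,0,-1.7],[0,0,-1.7],[0,0,-1.7],[0,0,0],[0,0,0]],"hand":[0,0,0,0,0,0,0]}'
```

```text
t: 12.0
ee_pos: [0.701, 0.0675, 0.089]
ee_rot: [-0.224, 2.523, 0.071]
contact_force: [-6.3, -0.7, -6.2]
width: 0.0001
grip_force: 3.9
```

```bash
python3 -m handwheel '{"twist":[[0,0,0],[0,0,0],[0,0,0],[0,0,0]],"xyz":[[0,0,-1.7],[0,0,-1.7],[0,0,0],[0,0,0]],"hand":[0,0,0,0]}'
python3 - <<'E'
from h import *
im=snapshot("side")[:,:,::-1]; t=snapshot("top")[:,:,::-1]
cv2.imwrite("pics/c5.png",np.hstack([cv2.resize(q,(400,418),interpolation=3) for q in (im[150:220,260:327],t[125:195,300:367])]))
print(proj("side",(.5286+.139*np.cos(.179),.0366+.139*np.sin(.179),.107)),get_obs()["contact_force"])
E
```

```text
t: 12.33
ee_pos: [0.701, 0.0674, 0.0857]
ee_rot: [-0.224, 2.523, 0.071]
contact_force: [-6.1, -0.2, -5.1]
width: -0.0002
grip_force: 3.9
[287.62518537 186.76515014] [-6.59158409 -0.50605976 -5.0775779 ]
```

View pics/c5.png

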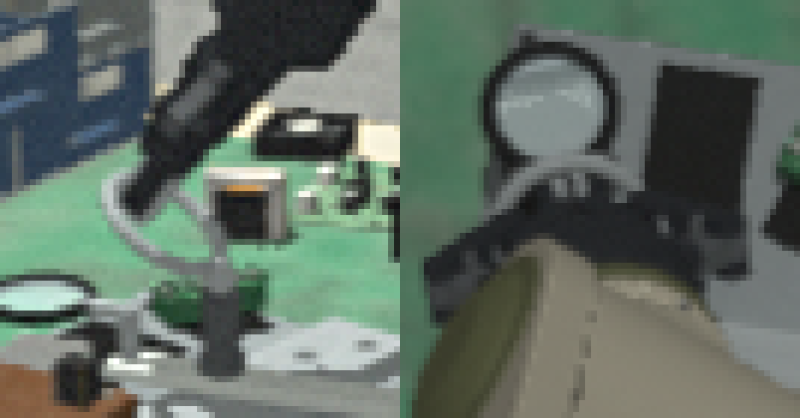

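The lens stands over the heat sink (top crop (550,95)), and the ring has dropped close to the post (side crop (165,225)), so the pin is in the hole. Lowering the rest.

```bash
python3 -m handwheel '{"twist":[[0,0,0],[0,0,0],[0,0,0],[0,0,0],[0,0,0]],"xyz":[[0,0,-1.5],[0,0,-1.5],[0,0,-1.5],[0,0,0],[0,0,0]],"hand":[0,0,0,0,0]}'
python3 -m handwheel '{"twist":[[0,0,0],[0,0,0],[0,0,0],[0,0,0]],"xyz":[[-3,-0.5,-2],[-3,-0.5,-2],[0,0,0],[0,0,0]],"hand":[0,0,0,0]}'
```

```text
t: 12.85
ee_pos: [0.7019, 0.0672, 0.0824]
ee_rot: [-0.224, 2.52, 0.07]
contact_force: [-4.6, 0.2, -1.0]
width: 0.0001
grip_force: 2.6
t: 13.18
ee_pos: [0.6958, 0.0662, 0.0782]
ee_rot: [-0.224, 2.52, 0.071]
contact_force: [0.2, -0.0, -0.3]
width: -0.0002
grip_force: 0.0
```

```bash
python3 -m handwheel '{"twist":[[0,0,0],[0,0,0],[0,0,0],[0,0,0],[0,0,0],[0,0,0],[0,0,0],[0,0,0]],"xyz":[[-2.8,-0.5,-2],[-2.8,-0.5,-2],[-4.5,-0.8,6.6],[-4.5,-0.8,6.6],[-5.7,-1,8.2],[-5.7,-1,8.2],[-5.7,-1,8.2],[-5.7,-1,8.2]],"hand":[0,0,0,0,0,0,0,0]}'
python3 -m handwheel '{"twist":[[0,0,0],[0,0,0],[0,0,0],[0,0,0],[0,0,0],[0,0,0],[0,0,0]],"xyz":[[-8.5,-1.5,12.3],[-11.3,-2,16.4],[-11.3,-2,16.4],[-15,-3,20],[-20,-3,20],[-20,-3,10],[0,0,0]],"hand":[0,0,0,0,0,0,0]}'
python3 - <<'E'
from h import *
im=snapshot("side")[:,:,::-1]; t=snapshot("top")[:,:,::-1]
cv2.imwrite("pics/c6.png",np.hstack([cv2.resize(q,(400,418),interpolation=3) for q in (im[150:220,260:327],t[125:195,300:367])]))
print([(r["location"],ang(r["location"])) for r in tip_of("lens","top")],[ang(q[:2]) for q in glass(t[:,:,::-1].copy())])
u=.179
o=lambda x,z:np.round((proj("side",(.5286+x*np.cos(u),.0366+x*np.sin(u),z))-[260,150])*5.97)
print(o(.139,.107),o(.165,.125),o(.113,.089))
E
```

```text
t: 13.85
ee_pos: [0.6574, 0.0598, 0.1207]
ee_rot: [-0.225, 2.521, 0.071]
contact_force: [-0.3, -0.2, 0.1]
width: 0.0
grip_force: 0.0
t: 14.43
ee_pos: [0.5701, 0.0452, 0.2177]
ee_rot: [-0.225, 2.518, 0.07]
contact_force: [-0.9, -0.7, 0.9]
width: 0.0004
grip_force: 0.0
[([325.7, 140.1], (np.float64(0.3001125842018199), np.float64(0.21619976268438257)))] [(np.float64(0.3113545098079816), np.float64(0.20806731739416276)), (np.float64(-0.2565164762299714), np.float64(0.18288018743026735))]
[165. 219.] [116. 179.] [214. 260.]
```

View pics/c6.png

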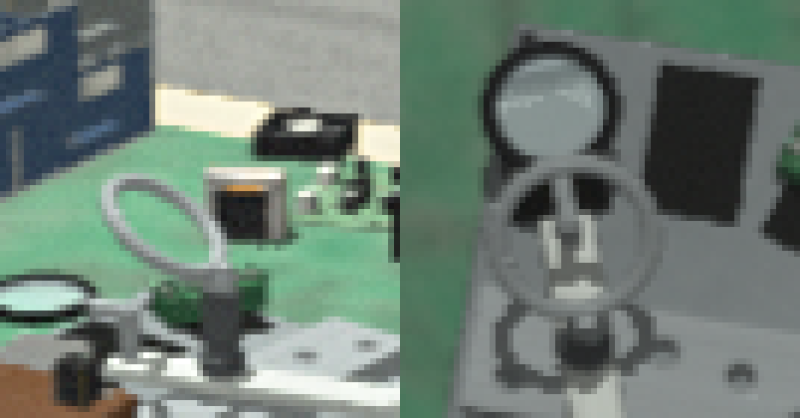

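The finger is clear. The lens is over the left pad, and the arm angle reads about 0.31 against 0.32. The ring is at its home height within about 1 mm, and the finger lost contact at the same in-plane position where it first touched. Handing in.

```bash
python3 -c "
from cell import ticket
print(ticket.close_job())"
```

```text
the job is handed in; nothing more can be done
None
```

I hooked the ring, lifted the pin and swung the arm one hole left; the lens now stands over the grey heat sink, with the pin seated to within about 1 mm by camera and force readings. I handed the job in at about 14.5 s; no verdict came back.

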